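# Find the rocking corner of a bench scale and wedge it firm

## Task

The bench scale rocks because one of the four rubber pads under its feet has come off. With shut fingers press down on the pan over each foot in turn, across the diagonals - front left, back right, front right, back left, about 10 N each, never hard - to feel which corner drops lowest; then slide the levelling wedge, thin end first, along the table under that foot until it just takes up the play and bears its share of the weight, without jacking the scale up off its other feet. Let go of the wedge and press that corner once more in the same way to prove that it now stands firm; do not shift the scale from its place or disturb the weights and cans.

Things in the scene. Friction and masses are not known exactly. Their poses are not given: they have to be found in the camera images.
- scale: Bench scale, white housing 172 x 212 mm under a bare steel pan 186 (x) x 226 (y) mm, four domed feet; a sloping console at its front faces the robot and reaches 127 mm ahead of the middle. Loose, 2.0 to 2.8 kg, weight about central; it slides if pushed hard sideways. Origin: middle of the plane of the foot soles; x to the back, y to the left seen from the robot, z up. Pan top at z = 62 mm.
- front_left (a point): On top of the pan exactly over the front left foot, at x = -74, y = +92 mm of scale and 62 mm above the soles; axes as scale. Three of the feet stand on round rubber pads, 27 mm wide, stuck to the table, all equally high (2.5 to 6.5 mm). The fourth foot, which one varies, has no pad: it hangs over the bare table or has dropped on it.
- back_right (a point): On top of the pan exactly over the back right foot, at x = +74, y = -92 mm of scale and 62 mm above the soles; axes as scale. The scale may stay tipped either way on its loose diagonal. A pressed corner that has its pad stops at the pads' height; the one without a pad stops 2.5 to 6.5 mm lower than the other three.
- front_right (a point): On top of the pan exactly over the front right foot, at x = -74, y = -92 mm of scale and 62 mm above the soles; axes as scale. Feet: rubber domes of 10 mm radius. The underside of the housing is 15 mm above the soles and its left and right sides are 14 mm outside the feet, so the wedge passes under from the left or right side.
- back_left (a point): On top of the pan exactly over the back left foot, at x = +74, y = +92 mm of scale and 62 mm above the soles; axes as scale. To press, come straight and slowly down with shut fingers; pan and feet yield less than 1 mm at 10 N, more than 40 N is too hard.
- wedge_grip (a point): Centre of the wedge's upright grip, 28 mm above its flat underside. Grey plastic wedge, 70 to 110 g: grip block 22 mm long (x), 24 wide (y), 56 high; from it a ramp 24 mm wide runs along +x to the thin end, 100 mm from this centre. Ramp 1 mm thick at the thin end, rising 1 mm per 8 mm to 12.5 mm. x points to the thin end, z up. Starts flat on the table, left of the scale.
- wedge_ramp (a point): On the ramp's middle line where it is 4.5 mm thick, 28 mm from the thin end; axes as wedge_grip. Once the foot bears on the ramp, the push rises over some millimetres to 1.1 to 1.5 times the weight on the wedge (fair share 5 to 7 N). A push of 5 N above the mere drag on the table is good, over 9 N jacks the scale up. At the end this point is within 30 mm of the foot, from above.
- weight_large: Steel check weight, 38 mm wide, 61 mm high, beyond and to the left of the scale; origin under its centre. Leave alone.
- weight_small: Steel check weight, 30 mm wide, 49 mm high, next to the larger one; origin under its centre. Leave alone.
- can_a: Sealed can, 71 mm wide, 107 mm high, to the right of the scale, the nearer one; origin under its centre. Leave alone.
- can_b: Sealed can, 71 mm wide, 107 mm high, to the right of the scale, beyond the nearer one; origin under its centre. Leave alone.
Things that resemble listed ones, but are neither listed nor needed, are in the scene too. Of the things that look like the part that bears wedge_grip, take the one that is nearest to the robot's base at the start.

How it is judged:
On the way, in this order (a step that is already met when the one before it is completed fails the run):
1. pan pressed over the front left foot with more than 4 N (fingers within 30 mm of the point) (contact force between the fingers and scale above 4 N and horizontal distance between the grasp point and front_left below 0.03 m), for 0.2 s.
2. pan pressed over the back right foot with more than 4 N (fingers within 30 mm of the point) (contact force between the fingers and scale above 4 N and horizontal distance between the grasp point and back_right below 0.03 m), for 0.2 s.
3. pan pressed over the front right foot with more than 4 N (fingers within 30 mm of the point) (contact force between the fingers and scale above 4 N and horizontal distance between the grasp point and front_right below 0.03 m), for 0.2 s.
4. pan pressed over the back left foot with more than 4 N (fingers within 30 mm of the point) (contact force between the fingers and scale above 4 N and horizontal distance between the grasp point and back_left below 0.03 m), for 0.2 s.
5. the wedge bears 2 to 8 N of the scale's weight under a foot, the scale level within 0.006 rad, the wedge let go (horizontal distance between any of front_left, back_right, front_right, back_left and wedge_ramp below 0.03 m and contact force between wedge and scale between 2 and 8 N and angle between scale's own z axis and vertical below 0.006 rad and contact force between the fingers and wedge below 0.1 N), for 0.2 s.
6. pan pressed with more than 4 N over the wedged foot, the wedge then bears more than 3 N and the scale stays level within 0.008 rad ((((contact force between the fingers and scale above 4 N and horizontal distance between the grasp point and front_left below 0.03 m) and horizontal distance between front_left and wedge_ramp below 0.03 m) or ((contact force between the fingers and scale above 4 N and horizontal distance between the grasp point and back_right below 0.03 m) and horizontal distance between back_right and wedge_ramp below 0.03 m) or ((contact force between the fingers and scale above 4 N and horizontal distance between the grasp point and front_right below 0.03 m) and horizontal distance between front_right and wedge_ramp below 0.03 m) or ((contact force between the fingers and scale above 4 N and horizontal distance between the grasp point and back_left below 0.03 m) and horizontal distance between back_left and wedge_ramp below 0.03 m)) and contact force between wedge and scale above 3 N and angle between scale's own z axis and vertical below 0.008 rad), for 0.2 s.
At the end, for the whole second after the job is handed in: The wedge lies flat on the table under the foot that had no pad (point wedge_ramp within 30 mm of the foot from above) and bears 2 to 8 N of the scale's weight (its fair share is about 6 N); the scale is level within 0.006 rad; both are at rest (horizontal distance between any of front_left, back_right, front_right, back_left and wedge_ramp below 0.03 m and contact force between wedge and scale between 2 and 8 N and angle between scale's own z axis and vertical below 0.006 rad and angle between wedge's own z axis and vertical below 0.06 rad and linear speed of each of scale, wedge below 0.005 m/s); the robot touches nothing.
It fails at once if scale pressed harder than 40 N (contact force between the fingers and scale above 40 N).
It fails at once if scale shifted more than 15 mm (distance of scale from where it was at the start of the episode above 0.015 m).
It fails at once if a check weight or can moved more than 15 mm (distance of any of weight_large, weight_small, can_a, can_b from where it was at the start of the episode above 0.015 m).
It also fails if it takes over 72 s, if anything falls off the work surface, if the arm or the gripper's body presses on something with over 40 N, if the wrist force passes 120 N, or if a joint passes its speed limit or range.

## Robot

A 7-joint arm with a two-finger parallel gripper is mounted at the origin on the work surface; the furniture and walls round the work are solid. World frame = base frame: x ahead of the robot, y to its left, z up, the work surface at z = 0. Lengths are in m, angles in rad, forces in N, time in s.
With the tool pointing down it reaches from about 0.425 to 0.95 m from the base axis. Payload 16.7 kg.
Tool frame: the origin (TCP) lies midway between the tips of the shut fingers; the grasp point (between the pads) lies behind it (manip.pinch_z is the z of the grasp point in the tool frame, in m); z points along the fingers, y is the line along which they close (so a half turn about z gives the same grasp; the last joint's range is limited). The gripper opens to 94 mm and grips with 3 to 60 N. Pads are 16 mm wide; open, the fingers measure 119 mm over their backs; the gripper's body (75 mm by 177 mm) begins 78 mm behind the grasp point.
Start: joints at [-1.268, 0.426, 0.074, 1.606, -0.034, 1.111, -0.067], TCP at [0.295, 0.607, 0.205] pointing down, gripper open.
Joint ranges: [-2.85, 2.85], [-0.5, 2.14], [-1.23, 1.37], [0.21, 2.46], [-1.02, 4.16], [0.16, 2.05], [-2.73, 2.73]. Speed limits (rad/s): [1.89, 1.89, 2.39, 2.39, 3.01, 3.01, 3.01].

## Interface

Orientations are given as a unit quaternion [x, y, z, w].
In Python, from workcell import manip, optics, finder gives the robot as it stands. The module is installed in compiled form; this text tells all that it offers.
- The arm moves only by the tool carry_out, never from a script. Its argument "steps" is a list of rows, each a list of 7 numbers: the shift along the tool's x, y, z in mm, then the turn, a rotation vector about the tool's x, y, z in degrees, then the gripper's target within -1 to 1 (shut at 1, half-way at 0, fully open at -1). A call has 1 to 12 rows; each row shifts and turns the commanded pose from where the row before left it, along the tool's axes as they then stand; what a row does not reach is not made up. A row lasts 1/12 s, in which the tool goes at most 41.7 mm and 7.16 degrees, less where a joint would pass 70% of its speed; a pose out of reach is approached as far as the arm can. A call with a gripper value outside its range is refused whole. The fingers move at their own pace and stop on an object; "squeeze" is the grip in N (left out, the last holds). Time passes only in rows, so rows that do not move let the fingers close. It gives the time, the measured TCP pose, the force, the opening and the grip force at its end, in the units of the state.
- manip.get_obs(): the state, without advancing time (a new reading comes with each control period).
- optics.snapshot(name): name is "scene" or "top"; returns a dict with "image" (420x560x3 uint8, red, green, blue), "K" (3x3 intrinsics, pixels), "T" (4x4, takes a point from camera to world coordinates). Camera axes: x right, y down, z forward; pixel columns grow to the right and rows downward; lengths in m; the calibration is good to about 2 mm. A picture is of the moment at which its call begins. There is no depth.
- manip.job_done(): hands the job in; it is judged then, once.
Trained networks look in a picture, given as the dict that the camera call returned (one of the last four; its "shot" number tells which), for a name from the list of things; names that differ only in an ending like _2 or _b are one class to them, and where a whole thing is asked for, a point or a joint stands for the part that bears it (a point fixed in the world has none). Each returns a list of dicts, best first, with "conf" (0 to 1); they miss things now and then, are a little off and sometimes report something else, mostly with a low value. They report only what shows in the picture. A call takes as long as a camera call. They do not tell look-alikes from the thing itself.
- finder.recognise(thing, picture): "point" ([x, y, z] in m, in world coordinates, good to about 4 mm: the middle of the surface that is visible of it).
The state is a dict: "clock": time; "qpos": joint angles; "qvel": joint speeds; "joint_torque": joint torques, N m; "position": TCP position; "tcp_rot": TCP orientation; "ft_force": force on the tool from outside, world axes, zero at the start; "ft_torque": the same for the moment, N m; "gripper_width": opening from 0.0 (shut) to 1.0 (fully open); "gripper_force": force on a finger pad.
Only numpy, scipy, OpenCV 4.12 (cv2) and the standard library are available. Lean on these libraries where they do the work, as an engineer would, in place of code of your own. Each camera call takes 0.05 s, during which the arm holds its last target. There are 200 camera calls.

## Working session

There is one attempt and no reset: what is moved stays moved. The work goes in short steps, Python scripts to look and compute and a tool call to move; the robot and the scene stay as the last step left them, time stands still between calls to the robot, and variables do not carry over. Pictures are saved under pics/ and viewed, at most 10 in all, crops included, and the job is handed in when it is done.

Besides the shell and the picture viewer there is one more tool, called after ">>>" in YAML: its name, and indented under it one key for each argument. carry_out: Moves the arm, as the interface text tells. Its arguments: {"type":"object","properties":{"steps":{"type":"array","items":{"type":"array","items":{"type":"number"}}},"squeeze":{"type":"number"}},"required":["steps"]}

```bash
mkdir -p pics
python3 - <<'E'
from workcell import manip, optics, finder
import cv2,numpy as np
o=manip.get_obs();print(o,manip.pinch_z)
for c in ["scene","top"]:
    s=optics.snapshot(c);cv2.imwrite(f"pics/{c}0.png",s["image"][:,:,::-1]);print(c,s["K"].tolist(),s["T"].round(4).tolist())
    for n in ["scale","wedge_grip","front_left","back_right","front_right","back_left","wedge_ramp","weight_large","weight_small","can_a"]:
        for d in finder.recognise(n,s)[:4]:
            p=np.array(d["point"]);q=np.linalg.inv(s["T"])@np.r_[p,1];u=s["K"]@q[:3];u/=u[2]
            print(n,round(d["conf"],2),p.round(4),u[:2].round())
print(manip.get_obs()["clock"])
E
```

```text
{'clock': 0.0, 'qpos': array([-1.26847114,  0.42673437,  0.07385173,  1.60657631, -0.0340906 ,
        1.11078293, -0.06707686]), 'qvel': array([-3.96993797e-04,  5.55463048e-05, -2.92499115e-04, -1.10830024e-03,
       -2.55146668e-04,  8.03311439e-04,  7.12515754e-04]), 'joint_torque': array([ 4.50805956e-04, -9.35820436e+01,  3.66696954e+00, -4.54198122e+01,
       -4.88666072e-02,  2.01058947e-02,  1.71044371e-04]), 'position': array([0.29455814, 0.60687546, 0.2047876 ]), 'tcp_rot': array([ 2.23997853e-01,  9.74589440e-01, -6.14313427e-04, -8.95744756e-05]), 'ft_force': array([-0.32591513, -0.69994624, -0.78445697]), 'ft_torque': array([0.01101413, 0.01709364, 0.01852058]), 'gripper_force': 0.0, 'gripper_width': 0.9996443777613403} -0.0188
scene [[440.97813354176935, 0.0, 278.7663069588074], [0.0, 440.97813354176935, 211.67063059517264], [0.0, 0.0, 1.0]] [[-0.918, 0.1787, -0.3541, 0.9964], [0.3964, 0.3827, -0.8345, 1.0346], [-0.0136, -0.9064, -0.4221, 0.5998], [0.0, 0.0, 0.0, 1.0]]
scale 0.69 [0.5679 0.0769 0.0718] [287. 225.]
wedge_grip 0.65 [0.5298 0.2548 0.0161] [332. 273.]
we
[... 866 characters left out ...]
 -0.9946, 1.5149], [0.0, 0.0, 0.0, 1.0]]
scale 0.75 [0.5454 0.0345 0.0683] [276. 225.]
wedge_grip 0.76 [0.5758 0.4726 0.0089] [129. 212.]
wedge_grip 0.69 [0.5608 0.2467 0.0078] [205. 219.]
front_left 0.8 [0.5451 0.03   0.0704] [277. 225.]
back_right 0.74 [0.5429 0.032  0.0668] [277. 226.]
front_right 0.6 [0.5437 0.0279 0.0666] [278. 226.]
back_left 0.56 [0.5402 0.0266 0.0681] [279. 227.]
wedge_ramp 0.71 [0.5793 0.4719 0.0052] [130. 211.]
wedge_ramp 0.53 [0.5587 0.2432 0.0073] [206. 220.]
weight_large 0.45 [0.7128 0.3422 0.0346] [174. 167.]
weight_small 0.58 [0.6471 0.3768 0.0275] [161. 189.]
can_a 0.71 [ 0.5546 -0.3675  0.1051] [419. 225.]
can_a 0.59 [ 0.4876 -0.3969  0.1037] [429. 249.]
1.1
```

View pics/top0.png

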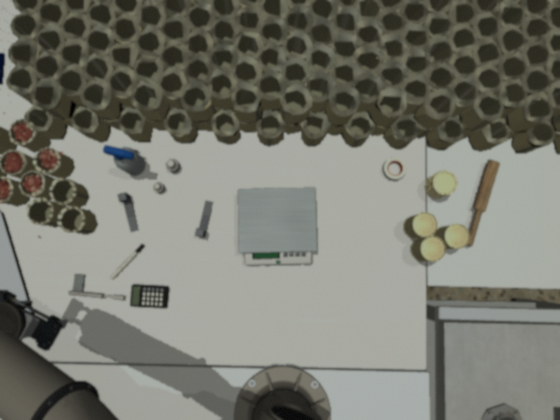

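View pics/scene0.png

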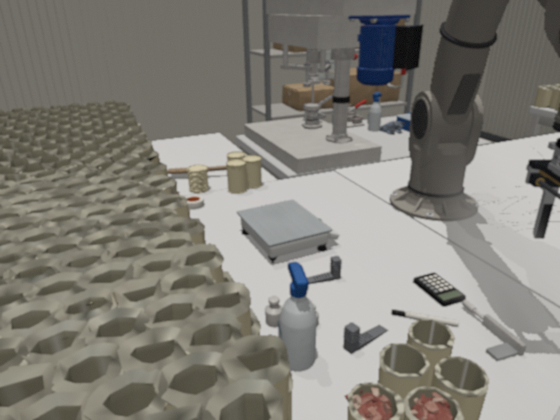

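Run:
```python
import cv2
i=cv2.imread("pics/top0.png")[175:275,190:330]
cv2.imwrite("pics/crop0.png",cv2.convertScaleAbs(cv2.resize(i,None,fx=5.5,fy=5.5,interpolation=cv2.INTER_CUBIC),alpha=1.2))
```

```text
(no output)
```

View pics/crop0.png

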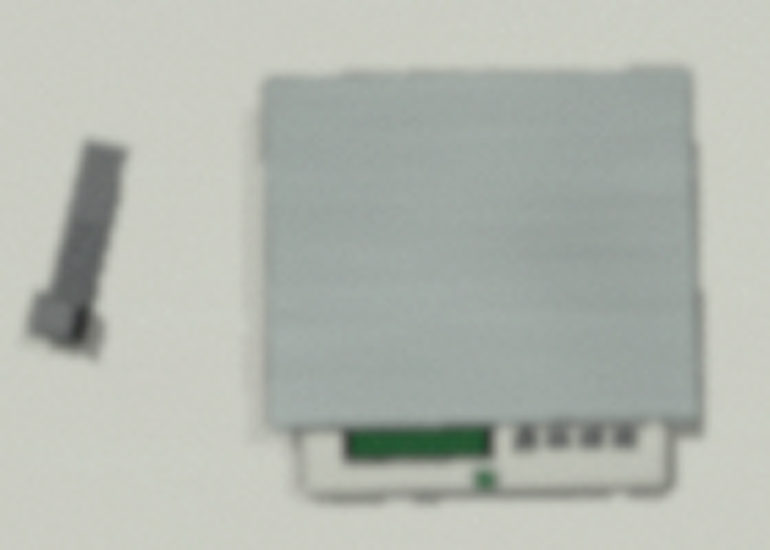

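```bash
cat > h.py <<'E'
from workcell import manip, optics, finder
import cv2,numpy as np
from scipy.spatial.transform import Rotation as R
def ray(s,u,v,z):
    u=np.atleast_1d(u);v=np.atleast_1d(v)
    d=s["T"][:3,:3]@np.linalg.inv(s["K"])@np.vstack([u,v,np.ones_like(u)]).astype(float)
    c=s["T"][:3,3:]; return (c+d*(z-c[2])/d[2]).T
def proj(s,p):
    q=np.linalg.inv(s["T"])@np.r_[p,1];u=s["K"]@q[:3];return u[:2]/u[2]
def pan(s,z=.066):
    g=cv2.cvtColor(s["image"],cv2.COLOR_RGB2GRAY)[:265]
    sub=g.copy();sub[:175]=255;sub[:,:225]=255;sub[:,330:]=255
    m=(sub<178).astype(np.uint8); m=cv2.morphologyEx(m,cv2.MORPH_OPEN,np.ones((15,15)))
    ys,xs=np.nonzero(m); P=ray(s,xs,ys,z)[:,:2]
    (c,wh,a)=cv2.minAreaRect((P*1000).astype(np.float32)); return c,wh,a,P.mean(0),(xs.min(),xs.max(),ys.min(),ys.max())
E
python3 - <<'E'
from h import *
s=optics.snapshot("top");g=cv2.cvtColor(s["image"],cv2.COLOR_RGB2GRAY)
print(g[220,230:245],g[220,310:325],g[180:192,270],g[245:256,270])
print(pan(s))
f=lambda x,y,z:ray(s,[(x+.5)/5.5-.5+190],[(y+.5)/5.5-.5+175],z)[0].round(4)
for x,y in [(264,76),(690,68),(700,425),(267,430)]:print(f(x,y,.066))
print("thin",f(85,143,.001),f(127,150,.001),"grip top",f(35,292,.056),f(75,300,.056),f(30,330,.056),f(70,338,.056))
E
```

```text
[170 168 169 166 161 158 155 148 135 133 137 137 138 138 138] [134 133 133 133 133 129 128 149 166 169 170 168 168 169 169] [170 168 169 168 170 169 165 153 141 138 139 136] [138 138 138 138 139 136 122  94  66  57  57]
((562.7128295898438, 31.05432891845703), (257.6667175292969, 302.3023986816406), 1.6473844051361084, array([0.56214393, 0.03143776]), (np.int64(225), np.int64(329), np.int64(175), np.int64(264)))
[0.6489 0.148  0.066 ]
[ 0.6595 -0.0763  0.066 ]
[ 0.4719 -0.0852  0.066 ]
[0.4633 0.14   0.066 ]
thin [0.6185 0.2496 0.001 ] [0.6152 0.2265 0.001 ] grip top [0.5325 0.2648 0.056 ] [0.5289 0.2437 0.056 ] [0.5125 0.2666 0.056 ] [0.5088 0.2455 0.056 ]
```

Run:
```python
from h import *
s=optics.snapshot("scene");im=s["image"][:,:,::-1].copy()
for p in [(.6489,.148,.066),(.6595,-.0763,.066),(.4719,-.0852,.066),(.4633,.140,.066),(.6169,.238,.001),(.5207,.2552,.056),(.4828,.1201,.066)]:
    u=proj(s,p);print(u.round());cv2.drawMarker(im,tuple(int(x) for x in u.round()),(0,0,255),1,7)
cv2.imwrite("pics/ov.png",cv2.resize(im[180:340,200:400],None,fx=3.7,fy=3.7,interpolation=cv2.INTER_CUBIC))
```

```text
[269. 245.]
[236. 211.]
[293. 199.]
[333. 229.]
[296. 283.]
[336. 258.]
[323. 228.]
```

View pics/ov.png

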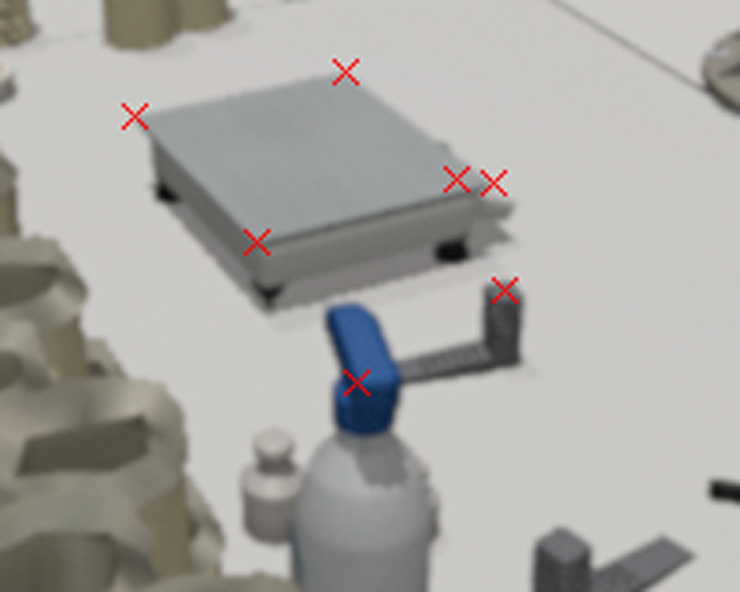

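>>> carry_out:
  steps:
    - [0, 0, 10, 0, 0, -6.475, 1]
    - [0, 0, 10, 0, 0, -6.475, 1]
    - [0, 0, 10, 0, 0, -6.475, 1]
    - [0, 0, 10, 0, 0, -6.475, 1]
    - [-14.5, -37.5, 0, 0, 0, 0, 1]
    - [-14.5, -37.5, 0, 0, 0, 0, 1]
    - [-14.5, -37.5, 0, 0, 0, 0, 1]
    - [-14.5, -37.5, 0, 0, 0, 0, 1]
    - [-14.5, -37.5, 0, 0, 0, 0, 1]
    - [-14.5, -37.5, 0, 0, 0, 0, 1]
    - [-14.5, -37.5, 0, 0, 0, 0, 1]
    - [-14.5, -37.5, 0, 0, 0, 0, 1]
  squeeze: 20

```text
clock: 2.2
position: [0.4111, 0.3054, 0.1657]
tcp_rot: [-0.0, 1.0, 0.0, 0.0]
ft_force: [0.7, 0.3, 0.4]
gripper_width: 0.182
gripper_force: 0.0
```

>>> carry_out:
  steps:
    - [-14.5, -37.5, 0, 0, 0, 0, 1]
    - [-14.5, -37.5, 10, 0, 0, 0, 1]
    - [-14.5, -37.5, 15, 0, 0, 0, 1]
    - [-14.5, -37.5, 15, 0, 0, 0, 1]
    - [-14.5, -37.5, 15, 0, 0, 0, 1]
    - [0, 0, 10, 0, 0, 0, 1]
    - [0, 0, 10, 0, 0, 0, 1]
    - [0, 0, 0, 0, 0, 0, 1]
    - [0, 0, 0, 0, 0, 0, 1]

```text
clock: 2.95
position: [0.4816, 0.124, 0.0916]
tcp_rot: [-0.001, 1.0, -0.0, -0.0]
ft_force: [0.6, -0.2, -0.7]
gripper_width: 0.005
gripper_force: 0.0
```

>>> carry_out:
  steps:
    - [-1, -4, 8, 0, 0, 0, 1]
    - [0, 0, 7, 0, 0, 0, 1]
    - [0, 0, 2, 0, 0, 0, 1]
    - [0, 0, 2, 0, 0, 0, 1]
    - [0, 0, 1, 0, 0, 0, 1]
    - [0, 0, 1, 0, 0, 0, 1]
    - [0, 0, 0.5, 0, 0, 0, 1]
    - [0, 0, 0.5, 0, 0, 0, 1]
    - [0, 0, 0, 0, 0, 0, 1]

```text
clock: 3.7
position: [0.4831, 0.1191, 0.0698]
tcp_rot: [-0.0, 1.0, 0.0, 0.0]
ft_force: [-0.3, 0.0, -1.2]
gripper_width: 0.005
gripper_force: 0.0
```

>>> carry_out:
  steps:
    - [0, 0, 0.5, 0, 0, 0, 1]
    - [0, 0, 0.5, 0, 0, 0, 1]
    - [0, 0, 0.5, 0, 0, 0, 1]
    - [0, 0, 0.5, 0, 0, 0, 1]
    - [0, 0, 0.5, 0, 0, 0, 1]
    - [0, 0, 0, 0, 0, 0, 1]

```text
clock: 4.2
position: [0.4836, 0.1195, 0.0678]
tcp_rot: [-0.0, 1.0, 0.0, 0.001]
ft_force: [-0.9, 1.6, 10.0]
gripper_width: 0.004
gripper_force: 4.7
```

>>> carry_out:
  steps:
    - [0, 0, 0, 0, 0, 0, 1]
    - [0, 0, 0, 0, 0, 0, 1]
    - [0, 0, 0, 0, 0, 0, 1]
    - [0, 0, 0, 0, 0, 0, 1]

```text
clock: 4.53
position: [0.4835, 0.1194, 0.0678]
tcp_rot: [-0.0, 1.0, 0.0, 0.001]
ft_force: [-1.5, 1.4, 8.5]
gripper_width: 0.005
gripper_force: 4.6
```

>>> carry_out:
  steps:
    - [0, 0, -20, 0, 0, 0, 1]
    - [-25.9, -29.4, 0, 0, 0, 0, 1]
    - [-25.9, -29.4, 0, 0, 0, 0, 1]
    - [-25.9, -29.4, 0, 0, 0, 0, 1]
    - [-25.9, -29.4, 0, 0, 0, 0, 1]
    - [-25.9, -29.4, 0, 0, 0, 0, 1]
    - [-25.9, -29.4, 0, 0, 0, 0, 1]
    - [0, 0, 8, 0, 0, 0, 1]
    - [0, 0, 5, 0, 0, 0, 1]
    - [0, 0, 2, 0, 0, 0, 1]
    - [0, 0, 1, 0, 0, 0, 1]
    - [0, 0, 0, 0, 0, 0, 1]

```text
clock: 5.53
position: [0.6379, -0.0561, 0.0712]
tcp_rot: [-0.001, 1.0, 0.0, -0.0]
ft_force: [0.1, 0.3, 0.4]
gripper_width: 0.002
gripper_force: 0.0
```

>>> carry_out:
  steps:
    - [0, 0, 0.5, 0, 0, 0, 1]
    - [0, 0, 0.5, 0, 0, 0, 1]
    - [0, 0, 0.5, 0, 0, 0, 1]
    - [0, 0, 0, 0, 0, 0, 1]

```text
clock: 5.87
position: [0.6384, -0.0571, 0.0699]
tcp_rot: [-0.0, 1.0, 0.0, 0.0]
ft_force: [0.2, -0.1, -0.1]
gripper_width: 0.004
gripper_force: 0.0
```

>>> carry_out:
  steps:
    - [0, 0, 0.5, 0, 0, 0, 1]
    - [0, 0, 0.5, 0, 0, 0, 1]
    - [0, 0, 0.5, 0, 0, 0, 1]
    - [0, 0, 0.5, 0, 0, 0, 1]
    - [0, 0, 0, 0, 0, 0, 1]
    - [0, 0, 0, 0, 0, 0, 1]

```text
clock: 6.37
position: [0.6386, -0.0573, 0.068]
tcp_rot: [-0.0, 1.0, 0.0, 0.0]
ft_force: [-0.5, 0.1, 4.5]
gripper_width: 0.008
gripper_force: 2.2
```

>>> carry_out:
  steps:
    - [0, 0, 0.3, 0, 0, 0, 1]
    - [0, 0, 0.2, 0, 0, 0, 1]
    - [0, 0, 0, 0, 0, 0, 1]
    - [0, 0, 0, 0, 0, 0, 1]
    - [0, 0, 0, 0, 0, 0, 1]

```text
clock: 6.78
position: [0.6388, -0.0572, 0.0679]
tcp_rot: [-0.0, 1.0, 0.0, 0.0]
ft_force: [-2.5, 1.5, 8.6]
gripper_width: 0.002
gripper_force: 4.6
```

>>> carry_out:
  steps:
    - [0, 0, -20, 0, 0, 0, 1]
    - [37, -1.6, 0, 0, 0, 0, 1]
    - [37, -1.6, 0, 0, 0, 0, 1]
    - [37, -1.6, 0, 0, 0, 0, 1]
    - [37, -1.6, 0, 0, 0, 0, 1]
    - [0, 0, 8, 0, 0, 0, 1]
    - [0, 0, 5, 0, 0, 0, 1]
    - [0, 0, 3, 0, 0, 0, 1]
    - [0, 0, 1, 0, 0, 0, 1]
    - [0, 0, 0.5, 0, 0, 0, 1]
    - [0, 0, 0.5, 0, 0, 0, 1]
    - [0, 0, 0, 0, 0, 0, 1]

```text
clock: 7.78
position: [0.4909, -0.0638, 0.0691]
tcp_rot: [-0.0, 1.0, -0.0, -0.0]
ft_force: [-0.4, 0.1, -0.4]
gripper_width: 0.004
gripper_force: 0.0
```

>>> carry_out:
  steps:
    - [0, 0, 0.5, 0, 0, 0, 1]
    - [0, 0, 0.5, 0, 0, 0, 1]
    - [0, 0, 0.5, 0, 0, 0, 1]
    - [0, 0, 0.5, 0, 0, 0, 1]
    - [0, 0, 0, 0, 0, 0, 1]
    - [0, 0, 0, 0, 0, 0, 1]

```text
clock: 8.28
position: [0.4907, -0.0639, 0.0679]
tcp_rot: [0.0, 1.0, 0.0, 0.0]
ft_force: [-4.2, -0.1, 13.8]
gripper_width: 0.004
gripper_force: 7.2
```

>>> carry_out:
  steps:
    - [0, 0, 0, 0, 0, 0, 1]
    - [0, 0, 0, 0, 0, 0, 1]
    - [0, 0, -20, 0, 0, 0, 1]
    - [-23.3, 31.8, 0, 0, 0, 0, 1]
    - [-23.3, 31.8, 0, 0, 0, 0, 1]
    - [-23.3, 31.8, 0, 0, 0, 0, 1]
    - [-23.3, 31.8, 0, 0, 0, 0, 1]
    - [-23.3, 31.8, 0, 0, 0, 0, 1]
    - [-23.3, 31.8, 0, 0, 0, 0, 1]
    - [0, 0, 8, 0, 0, 0, 1]
    - [0, 0, 5, 0, 0, 0, 1]
    - [0, 0, 3, 0, 0, 0, 1]

```text
clock: 9.28
position: [0.6296, 0.1267, 0.0702]
tcp_rot: [-0.0, 1.0, -0.0, -0.001]
ft_force: [-0.0, -0.7, 0.6]
gripper_width: 0.004
gripper_force: 0.0
```

>>> carry_out:
  steps:
    - [0, 0, 1, 0, 0, 0, 1]
    - [0, 0, 1, 0, 0, 0, 1]
    - [0, 0, 0.5, 0, 0, 0, 1]
    - [0, 0, 0.5, 0, 0, 0, 1]
    - [0, 0, 0.5, 0, 0, 0, 1]
    - [0, 0, 0.5, 0, 0, 0, 1]
    - [0, 0, 0, 0, 0, 0, 1]

```text
clock: 9.87
position: [0.6302, 0.127, 0.0674]
tcp_rot: [-0.0, 1.0, 0.0, 0.0]
ft_force: [0.1, -0.9, 0.2]
gripper_width: 0.008
gripper_force: 0.1
```

>>> carry_out:
  steps:
    - [0, 0, 0.5, 0, 0, 0, 1]
    - [0, 0, 0.5, 0, 0, 0, 1]
    - [0, 0, 0.5, 0, 0, 0, 1]
    - [0, 0, 0.5, 0, 0, 0, 1]
    - [0, 0, 0.5, 0, 0, 0, 1]
    - [0, 0, 0, 0, 0, 0, 1]

```text
clock: 10.37
position: [0.6301, 0.127, 0.0646]
tcp_rot: [-0.0, 1.0, -0.0, -0.0]
ft_force: [-0.4, -0.8, -0.1]
gripper_width: -0.0
gripper_force: 0.0
```

>>> carry_out:
  steps:
    - [0, 0, 0.5, 0, 0, 0, 1]
    - [0, 0, 0.5, 0, 0, 0, 1]
    - [0, 0, 0.5, 0, 0, 0, 1]
    - [0, 0, 0, 0, 0, 0, 1]
    - [0, 0, 0, 0, 0, 0, 1]

```text
clock: 10.78
position: [0.6302, 0.127, 0.0632]
tcp_rot: [-0.0, 1.0, -0.0, -0.0]
ft_force: [0.1, -0.7, 1.2]
gripper_width: 0.006
gripper_force: 0.0
```

>>> carry_out:
  steps:
    - [0, 0, 0.5, 0, 0, 0, 1]
    - [0, 0, 0.5, 0, 0, 0, 1]
    - [0, 0, 0.5, 0, 0, 0, 1]
    - [0, 0, 0, 0, 0, 0, 1]
    - [0, 0, 0, 0, 0, 0, 1]

```text
clock: 11.2
position: [0.6304, 0.1271, 0.0622]
tcp_rot: [-0.0, 1.0, 0.0, 0.0]
ft_force: [-0.8, -0.1, 6.2]
gripper_width: 0.004
gripper_force: 2.8
```

>>> carry_out:
  steps:
    - [0, 0, 0.3, 0, 0, 0, 1]
    - [0, 0, 0, 0, 0, 0, 1]
    - [0, 0, 0, 0, 0, 0, 1]
    - [0, 0, 0, 0, 0, 0, 1]

```text
clock: 11.53
position: [0.6304, 0.1272, 0.062]
tcp_rot: [-0.0, 1.0, 0.0, 0.0]
ft_force: [-1.5, -0.2, 8.2]
gripper_width: 0.006
gripper_force: 4.0
```

>>> carry_out:
  steps:
    - [0, 0, -30, 0, 0, 0, -1]
    - [0, 0, -40, 0, 0, 0, -1]
    - [22, 25.6, 0, 0, 0, 0, -1]
    - [22, 25.6, 0, 0, 0, 0, -1]
    - [22, 25.6, 0, 0, 0, 0, -1]
    - [22, 25.6, 0, 0, 0, 0, -1]
    - [22, 25.6, 0, 0, 0, 0, -1]
    - [0, 0, 0, 0, 0, 5, -1]
    - [0, 0, 0, 0, 0, 5, -1]
    - [0, 0, 25, 0, 0, 0, -1]
    - [0, 0, 0, 0, 0, 0, -1]
    - [0, 0, 0, 0, 0, 0, -1]

```text
clock: 12.53
position: [0.5195, 0.2546, 0.1059]
tcp_rot: [0.087, 0.996, -0.001, -0.001]
ft_force: [0.0, -0.4, 0.6]
gripper_width: 0.816
gripper_force: 0.0
```

Run:
```python
from h import *
print({k:manip.get_obs()[k] for k in("position","gripper_width","clock")})
s=optics.snapshot("scene");im=s["image"][:,:,::-1]
t=optics.snapshot("top");im2=t["image"][:,:,::-1]
cv2.imwrite("pics/g.png",np.hstack([cv2.resize(im[180:330,250:400],(390,390),interpolation=cv2.INTER_CUBIC),cv2.resize(im2[150:290,150:290],(390,390),interpolation=cv2.INTER_CUBIC)]))
```

```text
{'position': array([0.51947148, 0.25463952, 0.10586567]), 'gripper_width': 0.816441658092627, 'clock': 12.5333}
```

View pics/g.png

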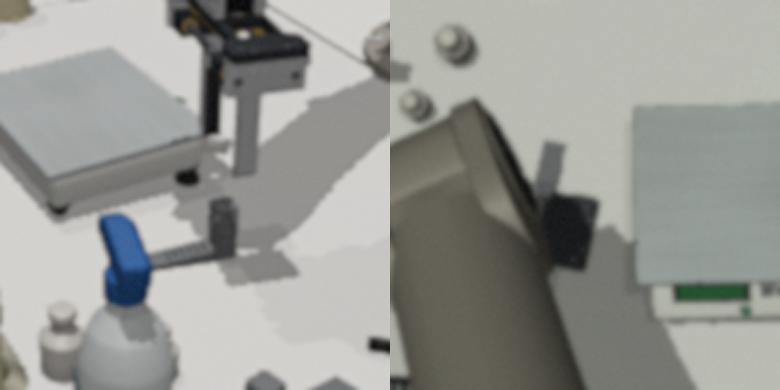

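>>> carry_out:
  steps:
    - [0, 0, 30, 0, 0, 0, -1]
    - [0, 0, 30, 0, 0, 0, -1]
    - [0, 0, 20, 0, 0, 0, -1]
    - [0, 0, 9, 0, 0, 0, -1]
    - [0, 0, 0, 0, 0, 0, -1]
    - [0, 0, 0, 0, 0, 0, 1]
    - [0, 0, 0, 0, 0, 0, 1]
    - [0, 0, 0, 0, 0, 0, 1]
    - [0, 0, 0, 0, 0, 0, 1]
    - [0, 0, 0, 0, 0, 0, 1]
    - [0, 0, 0, 0, 0, 0, 1]
    - [0, 0, 0, 0, 0, 0, 1]
  squeeze: 30

```text
clock: 13.63
position: [0.5203, 0.2551, 0.0178]
tcp_rot: [0.087, 0.996, 0.0, 0.0]
ft_force: [0.2, -0.4, 0.5]
gripper_width: 0.541
gripper_force: 0.0
```

>>> carry_out:
  steps:
    - [0, 0, 0, 0, 0, 0, 1]
    - [0, 0, 0, 0, 0, 0, 1]
    - [0, 0, 0, 0, 0, 0, 1]
    - [0, 0, 0, 0, 0, 0, 1]
    - [0, 0, 0, 0, 0, 0, 1]
    - [0, 0, 0, 0, 0, 0, 1]

```text
clock: 14.13
position: [0.5201, 0.255, 0.0174]
tcp_rot: [0.087, 0.996, -0.0, -0.0]
ft_force: [-0.2, -0.7, -0.1]
gripper_width: 0.254
gripper_force: 30.0
```

>>> carry_out:
  steps:
    - [0, 0, -10, 0, 0, 0, 1]
    - [-33.4, 10, 0, 0, 0, 0, 1]
    - [-33.4, 10, 0, 0, 0, 0, 1]
    - [-33.4, 10, 0, 0, 0, 0, 1]
    - [0, 0, 0, 0, 0, 7.04, 1]
    - [0, 0, 0, 0, 0, 7.04, 1]
    - [0, 0, 0, 0, 0, 7.04, 1]
    - [0, 0, 0, 0, 0, 7.04, 1]
    - [0, 0, 0, 0, 0, 7.04, 1]
    - [0, 0, 0, 0, 0, 7.04, 1]

```text
clock: 14.97
position: [0.6241, 0.2674, 0.0282]
tcp_rot: [0.443, 0.897, 0.0, -0.0]
ft_force: [-0.1, -0.8, -0.5]
gripper_width: 0.252
gripper_force: 30.0
```

>>> carry_out:
  steps:
    - [0, 0, 0, 0, 0, 7.04, 1]
    - [0, 0, 0, 0, 0, 7.04, 1]
    - [0, 0, 0, 0, 0, 7.04, 1]
    - [0, 0, 0, 0, 0, 7.04, 1]
    - [0, 0, 0, 0, 0, 7.0, 1]
    - [0, 0, 0, 0, 0, 0, 1]
    - [0, 0, 0, 0, 0, 0, 1]
    - [0, 0, 0, 0, 0, 0, 1]

```text
clock: 15.63
position: [0.624, 0.2674, 0.0278]
tcp_rot: [0.689, 0.725, 0.0, -0.0]
ft_force: [1.0, -0.5, -1.7]
gripper_width: 0.256
gripper_force: 30.0
```

Run:
```python
from h import *
o=manip.get_obs();print(o["position"],R.from_quat(o["tcp_rot"]).as_matrix().round(4),o["clock"],o["gripper_width"])
s=optics.snapshot("scene");im=s["image"][:,:,::-1]
t=optics.snapshot("top");im2=t["image"][:,:,::-1]
cv2.imwrite("pics/g2.png",np.hstack([cv2.resize(im[180:330,250:400],(390,390),interpolation=cv2.INTER_CUBIC),cv2.resize(im2[150:290,150:290],(390,390),interpolation=cv2.INTER_CUBIC)]))
```

```text
[0.62401099 0.26741816 0.02777926] [[-5.020e-02  9.987e-01 -0.000e+00]
 [ 9.987e-01  5.020e-02  1.000e-04]
 [ 1.000e-04 -0.000e+00 -1.000e+00]] 15.6333 0.2556839291354816
```

View pics/g2.png

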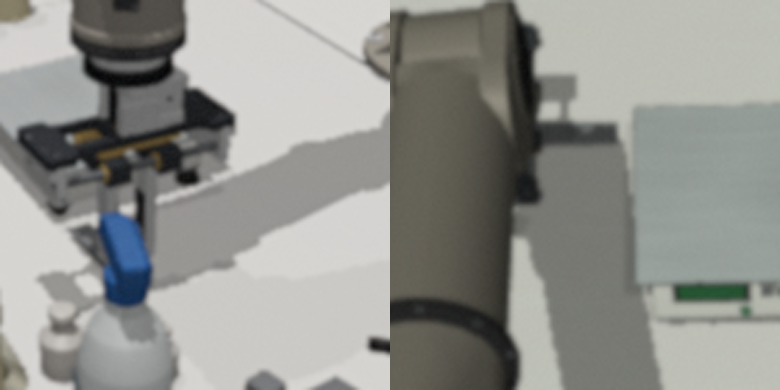

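>>> carry_out:
  steps:
    - [0, 0, 6, 0, 0, 0, 1]
    - [0, 0, 3, 0, 0, 0, 1]
    - [0, 0, 1, 0, 0, 0, 1]
    - [0, 0, 0, 0, 0, 0, 1]
    - [0, 0, 0, 0, 0, 0, 0.3]
    - [0, 0, 0, 0, 0, 0, 0.3]
    - [0, 0, 0, 0, 0, 0, 0.3]
    - [0, 0, 0, 0, 0, 0, 1]
    - [0, 0, 0, 0, 0, 0, 1]
    - [0, 0, 0, 0, 0, 0, 1]
    - [0, 0, 0, 0, 0, 0, 1]
    - [0, 0, 0, 0, 0, 0, 1]

```text
clock: 16.73
position: [0.624, 0.2672, 0.0174]
tcp_rot: [0.691, 0.723, -0.0, -0.0]
ft_force: [0.5, 0.7, -0.5]
gripper_width: 0.255
gripper_force: 30.0
```

Run:
```python
from h import *
o=manip.get_obs();print(o["position"],o["clock"],o["ft_force"])
t=optics.snapshot("top")
print(proj(t,[.629,.1675,.001]),proj(t,[.6306,.1269,.0]))
g=cv2.cvtColor(t["image"],cv2.COLOR_RGB2GRAY);print(g[188:210,224:238:2]);print(g[197,215:240])
```

```text
[0.624015   0.26718049 0.01737509] 16.7333 [ 0.54970435  0.71723662 -0.48578407]
[232.4242283  197.88088595] [245.91526459 197.77108355]
[[190 189 189 190 189 191 184]
 [189 191 190 190 190 189 180]
 [189 190 189 190 189 190 177]
 [191 189 190 189 189 189 177]
 [186 184 186 185 188 189 175]
 [170 171 170 172 183 186 172]
 [141 141 142 145 175 183 167]
 [108 105 105 110 168 180 165]
 [ 82  75  75  86 161 179 165]
 [ 69  63  63  74 153 178 167]
 [ 65  61  62  70 145 177 167]
 [ 64  63  65  69 134 176 168]
 [ 66  66  65  69 125 174 167]
 [ 78  79  78  80 119 170 168]
 [ 97  97  97  99 123 168 166]
 [112 113 112 114 127 166 166]
 [119 118 118 118 125 162 166]
 [120 120 119 119 123 157 166]
 [120 119 119 118 121 150 165]
 [120 119 120 119 120 138 164]
 [119 121 119 122 120 133 162]
 [119 120 120 120 120 132 163]]
[ 57  55  58  70  83  89  90  87  77  69  63  63  65  63  65  74 109 153
 176 178 177 167 153 149 150]
```

>>> carry_out:
  steps:
    - [-8, 0, 0, 0, 0, 0, 1]
    - [-8, 0, 0, 0, 0, 0, 1]
    - [-4, 0, 0, 0, 0, 0, 1]
    - [-3, 0, 0, 0, 0, 0, 1]
    - [-3, 0, 0, 0, 0, 0, 1]

```text
clock: 17.2
position: [0.6253, 0.2404, 0.0175]
tcp_rot: [0.691, 0.723, -0.0, -0.0]
ft_force: [0.6, 1.1, -0.1]
gripper_width: 0.254
gripper_force: 30.0
```

>>> carry_out:
  steps:
    - [-3, 0, 0, 0, 0, 0, 1]
    - [-3, 0, 0, 0, 0, 0, 1]
    - [-2, 0, 0, 0, 0, 0, 1]
    - [-2, 0, 0, 0, 0, 0, 1]
    - [-2, 0, 0, 0, 0, 0, 1]
    - [-2, 0, 0, 0, 0, 0, 1]

```text
clock: 17.7
position: [0.6259, 0.2272, 0.0174]
tcp_rot: [0.691, 0.723, -0.0, -0.0]
ft_force: [0.2, -0.0, -0.2]
gripper_width: 0.254
gripper_force: 30.0
```

>>> carry_out:
  steps:
    - [-2, 0, 0, 0, 0, 0, 1]
    - [-2, 0, 0, 0, 0, 0, 1]
    - [-2, 0, 0, 0, 0, 0, 1]
    - [-2, 0, 0, 0, 0, 0, 1]

```text
clock: 18.03
position: [0.6263, 0.2191, 0.0175]
tcp_rot: [0.691, 0.723, -0.0, -0.0]
ft_force: [0.7, -0.3, -0.9]
gripper_width: 0.254
gripper_force: 30.0
```

>>> carry_out:
  steps:
    - [-2, 0, 0, 0, 0, 0, 1]
    - [-2, 0, 0, 0, 0, 0, 1]
    - [-2, 0, 0, 0, 0, 0, 1]
    - [-2, 0, 0, 0, 0, 0, 1]
    - [-2, 0, 0, 0, 0, 0, 1]

```text
clock: 18.45
position: [0.6267, 0.2091, 0.0175]
tcp_rot: [0.691, 0.723, -0.0, 0.0]
ft_force: [0.2, 0.4, -0.5]
gripper_width: 0.254
gripper_force: 30.0
```

>>> carry_out:
  steps:
    - [-1.5, 0, 0, 0, 0, 0, 1]
    - [-1.5, 0, 0, 0, 0, 0, 1]
    - [-1.5, 0, 0, 0, 0, 0, 1]
    - [-1.5, 0, 0, 0, 0, 0, 1]

```text
clock: 18.78
position: [0.627, 0.2032, 0.0175]
tcp_rot: [0.691, 0.723, -0.0, 0.0]
ft_force: [-0.1, -0.7, -0.0]
gripper_width: 0.253
gripper_force: 30.0
```

>>> carry_out:
  steps:
    - [-1, 0, 0, 0, 0, 0, 1]
    - [-1, 0, 0, 0, 0, 0, 1]
    - [-1, 0, 0, 0, 0, 0, 1]

```text
clock: 19.03
position: [0.6271, 0.2002, 0.0175]
tcp_rot: [0.691, 0.723, -0.0, 0.0]
ft_force: [-0.4, -0.0, -1.6]
gripper_width: 0.252
gripper_force: 30.0
```

>>> carry_out:
  steps:
    - [-1, 0, 0, 0, 0, 0, 1]
    - [-1, 0, 0, 0, 0, 0, 1]
    - [-1, 0, 0, 0, 0, 0, 1]
    - [-1, 0, 0, 0, 0, 0, 1]

```text
clock: 19.37
position: [0.6273, 0.1962, 0.0175]
tcp_rot: [0.691, 0.723, -0.0, 0.0]
ft_force: [0.3, -0.3, -0.5]
gripper_width: 0.253
gripper_force: 30.0
```

>>> carry_out:
  steps:
    - [-1, 0, 0, 0, 0, 0, 1]
    - [-1, 0, 0, 0, 0, 0, 1]

```text
clock: 19.53
position: [0.6274, 0.1942, 0.0175]
tcp_rot: [0.691, 0.723, -0.0, 0.0]
ft_force: [-0.1, -0.3, -0.1]
gripper_width: 0.249
gripper_force: 30.0
```

>>> carry_out:
  steps:
    - [-1, 0, 0, 0, 0, 0, 1]
    - [-1, 0, 0, 0, 0, 0, 1]

```text
clock: 19.7
position: [0.6275, 0.1922, 0.0175]
tcp_rot: [0.691, 0.723, -0.0, -0.0]
ft_force: [-0.6, 0.3, -1.0]
gripper_width: 0.25
gripper_force: 30.0
```

>>> carry_out:
  steps:
    - [-1, 0, 0, 0, 0, 0, 1]
    - [-1, 0, 0, 0, 0, 0, 1]

```text
clock: 19.87
position: [0.6275, 0.1902, 0.0175]
tcp_rot: [0.691, 0.723, -0.0, -0.0]
ft_force: [-0.4, 0.7, -1.3]
gripper_width: 0.252
gripper_force: 30.0
```

>>> carry_out:
  steps:
    - [-1, 0, 0, 0, 0, 0, 1]
    - [-1, 0, 0, 0, 0, 0, 1]

```text
clock: 20.03
position: [0.6276, 0.1883, 0.0174]
tcp_rot: [0.691, 0.723, -0.0, -0.0]
ft_force: [-0.3, 0.2, -2.6]
gripper_width: 0.251
gripper_force: 30.0
```

>>> carry_out:
  steps:
    - [-1, 0, 0, 0, 0, 0, 1]
    - [0, 0, 0, 0, 0, 0, 1]

```text
clock: 20.2
position: [0.6276, 0.1872, 0.0174]
tcp_rot: [0.691, 0.723, -0.0, -0.0]
ft_force: [-0.3, 1.0, -3.6]
gripper_width: 0.257
gripper_force: 30.0
```

>>> carry_out:
  steps:
    - [-1, 0, 0, 0, 0, 0, 1]
    - [0, 0, 0, 0, 0, 0, 1]

```text
clock: 20.37
position: [0.6277, 0.1864, 0.0175]
tcp_rot: [0.691, 0.723, 0.0, -0.0]
ft_force: [-0.3, 2.5, -3.0]
gripper_width: 0.252
gripper_force: 30.0
```

>>> carry_out:
  steps:
    - [0, 0, 0, 0, 0, 0, 0.35]
    - [0, 0, 0, 0, 0, 0, 0.35]
    - [0, 0, 0, 0, 0, 0, 0.35]
    - [0, 0, 0, 0, 0, 0, 1]
    - [0, 0, 0, 0, 0, 0, 1]
    - [0, 0, 0, 0, 0, 0, 1]
    - [0, 0, 0, 0, 0, 0, 1]

```text
clock: 20.95
position: [0.6278, 0.1861, 0.0176]
tcp_rot: [0.691, 0.723, -0.0, 0.0]
ft_force: [0.5, -0.6, 1.6]
gripper_width: 0.254
gripper_force: 30.0
```

>>> carry_out:
  steps:
    - [-1, 0, 0, 0, 0, 0, 1]
    - [0, 0, 0, 0, 0, 0, 1]

```text
clock: 21.12
position: [0.6278, 0.186, 0.0176]
tcp_rot: [0.691, 0.723, 0.0, -0.0]
ft_force: [-0.3, 3.7, 2.0]
gripper_width: 0.253
gripper_force: 30.0
```

>>> carry_out:
  steps:
    - [-0.6, 0, 0, 0, 0, 0, 1]
    - [0, 0, 0, 0, 0, 0, 1]
    - [0, 0, 0, 0, 0, 0, 1]

```text
clock: 21.37
position: [0.6279, 0.1857, 0.0176]
tcp_rot: [0.691, 0.723, 0.0, -0.0]
ft_force: [0.1, 5.6, 1.9]
gripper_width: 0.253
gripper_force: 30.0
```

>>> carry_out:
  steps:
    - [0, 0, 0, 0, 0, 0, 1]

```text
clock: 21.45
position: [0.6279, 0.1857, 0.0176]
tcp_rot: [0.691, 0.723, 0.0, -0.0]
ft_force: [0.1, 5.0, 2.7]
gripper_width: 0.255
gripper_force: 30.0
```

>>> carry_out:
  steps:
    - [-0.6, 0, 0, 0, 0, 0, 1]
    - [0, 0, 0, 0, 0, 0, 1]
    - [0, 0, 0, 0, 0, 0, 1]
    - [0, 0, 0, 0, 0, 0, 1]

```text
clock: 21.78
position: [0.628, 0.1852, 0.0176]
tcp_rot: [0.691, 0.723, 0.001, -0.0]
ft_force: [-0.6, 5.6, 0.7]
gripper_width: 0.255
gripper_force: 30.0
```

>>> carry_out:
  steps:
    - [0, 0, 0, 0, 0, 0, 1]

```text
clock: 21.87
position: [0.6279, 0.1852, 0.0176]
tcp_rot: [0.691, 0.723, 0.0, -0.0]
ft_force: [0.2, 5.7, 1.1]
gripper_width: 0.254
gripper_force: 30.0
```

>>> carry_out:
  steps:
    - [-0.6, 0, 0, 0, 0, 0, 1]
    - [0, 0, 0, 0, 0, 0, 1]
    - [0, 0, 0, 0, 0, 0, 1]
    - [0, 0, 0, 0, 0, 0, 1]

```text
clock: 22.2
position: [0.628, 0.1848, 0.0176]
tcp_rot: [0.69, 0.723, 0.001, -0.0]
ft_force: [-0.2, 6.2, 2.3]
gripper_width: 0.255
gripper_force: 30.0
```

>>> carry_out:
  steps:
    - [0, 0, 0, 0, 0, 0, 1]

```text
clock: 22.28
position: [0.628, 0.1848, 0.0177]
tcp_rot: [0.69, 0.723, 0.001, -0.0]
ft_force: [0.1, 6.2, 1.7]
gripper_width: 0.255
gripper_force: 30.0
```

>>> carry_out:
  steps:
    - [-0.6, 0, 0, 0, 0, 0, 1]
    - [0, 0, 0, 0, 0, 0, 1]
    - [0, 0, 0, 0, 0, 0, 1]
    - [0, 0, 0, 0, 0, 0, 1]

```text
clock: 22.62
position: [0.628, 0.1844, 0.0176]
tcp_rot: [0.69, 0.723, 0.001, -0.0]
ft_force: [0.3, 6.9, 2.6]
gripper_width: 0.252
gripper_force: 30.0
```

>>> carry_out:
  steps:
    - [0, 0, 0, 0, 0, 0, 1]

```text
clock: 22.7
position: [0.628, 0.1844, 0.0177]
tcp_rot: [0.69, 0.723, 0.001, -0.0]
ft_force: [0.2, 7.4, 1.4]
gripper_width: 0.252
gripper_force: 30.0
```

>>> carry_out:
  steps:
    - [2, 0, 0, 0, 0, 0, 1]
    - [0, 0, 0, 0, 0, 0, 1]
    - [0, 0, 0, 0, 0, 0, 0.3]
    - [0, 0, 0, 0, 0, 0, 0]
    - [0, 0, 0, 0, 0, 0, -0.2]
    - [0, 0, 0, 0, 0, 0, -0.2]
    - [0, 0, 0, 0, 0, 0, -0.2]
    - [0, 0, -10, 0, 0, 0, -0.2]
    - [0, 0, -20, 0, 0, 0, -0.2]
    - [0, 0, -30, 0, 0, 0, -0.2]
    - [0, 0, -30, 0, 0, 0, -0.2]
    - [0, 0, -10, 0, 0, 0, 1]

```text
clock: 23.7
position: [0.6296, 0.1849, 0.1223]
tcp_rot: [0.691, 0.723, 0.002, 0.001]
ft_force: [0.7, -0.7, 1.0]
gripper_width: 0.56
gripper_force: 0.0
```

Run:
```python
from h import *
o=manip.get_obs();print(o["position"],o["clock"],o["ft_force"])
s=optics.snapshot("scene");im=s["image"][:,:,::-1]
t=optics.snapshot("top");im2=t["image"][:,:,::-1]
cv2.imwrite("pics/g3.png",np.hstack([cv2.resize(im[180:330,230:380],(390,390),interpolation=cv2.INTER_CUBIC),cv2.resize(im2[150:290,180:320],(390,390),interpolation=cv2.INTER_CUBIC)]))
```

```text
[0.62963525 0.18490093 0.12226592] 23.7 [ 0.65532857 -0.71066248  1.00331028]
```

View pics/g3.png

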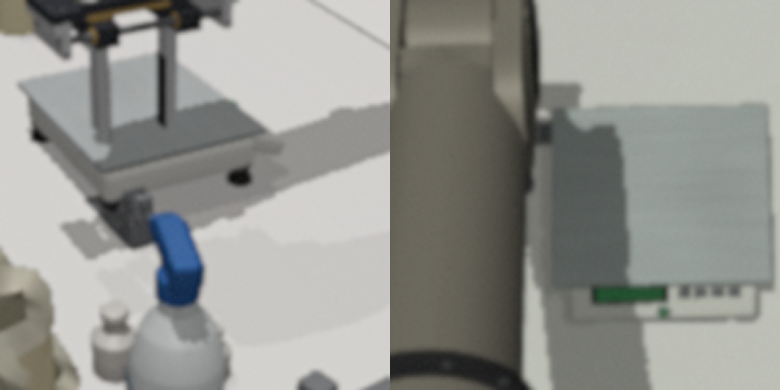

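>>> carry_out:
  steps:
    - [-20, 0, 0, 0, 0, 0, 1]
    - [-20, 0, 0, 0, 0, 0, 1]
    - [-18, 0, 0, 0, 0, 0, 1]
    - [0, 0, 0, 0, 0, 0, 1]
    - [0, 0, 0, 0, 0, 0, 1]
    - [0, 0, 0, 0, 0, 0, 1]
    - [0, 0, 0, 0, 0, 0, 1]
    - [0, 0, 20, 0, 0, 0, 1]
    - [0, 0, 15, 0, 0, 0, 1]
    - [0, 0, 9, 0, 0, 0, 1]
    - [0, 0, 3, 0, 0, 0, 1]
    - [0, 0, 0, 0, 0, 0, 1]

```text
clock: 24.8
position: [0.6301, 0.1272, 0.0698]
tcp_rot: [0.691, 0.723, -0.001, -0.0]
ft_force: [0.9, -0.7, 0.8]
gripper_width: 0.005
gripper_force: 0.0
```

>>> carry_out:
  steps:
    - [0, 0, 1, 0, 0, 0, 1]
    - [0, 0, 0.5, 0, 0, 0, 1]
    - [0, 0, 0, 0, 0, 0, 1]

```text
clock: 25.05
position: [0.6308, 0.1271, 0.0695]
tcp_rot: [0.691, 0.723, 0.0, 0.0]
ft_force: [0.3, -0.2, 0.4]
gripper_width: 0.005
gripper_force: 0.0
```

>>> carry_out:
  steps:
    - [0, 0, 0.5, 0, 0, 0, 1]
    - [0, 0, 0.5, 0, 0, 0, 1]
    - [0, 0, 0.5, 0, 0, 0, 1]
    - [0, 0, 0, 0, 0, 0, 1]
    - [0, 0, 0, 0, 0, 0, 1]

```text
clock: 25.47
position: [0.6307, 0.127, 0.068]
tcp_rot: [0.691, 0.723, 0.0, 0.0]
ft_force: [-0.9, -0.2, 6.5]
gripper_width: 0.004
gripper_force: 3.0
```

>>> carry_out:
  steps:
    - [0, 0, 0.3, 0, 0, 0, 1]
    - [0, 0, 0, 0, 0, 0, 1]
    - [0, 0, 0, 0, 0, 0, 1]
    - [0, 0, 0, 0, 0, 0, 1]
    - [0, 0, 0, 0, 0, 0, 1]
    - [0, 0, 0, 0, 0, 0, 1]

```text
clock: 25.97
position: [0.6308, 0.1271, 0.0679]
tcp_rot: [0.691, 0.723, 0.0, 0.0]
ft_force: [-2.8, -0.1, 9.4]
gripper_width: 0.004
gripper_force: 4.5
```

>>> carry_out:
  steps:
    - [0, 0, -5, 0, 0, 0, 1]
    - [0, 0, -15, 0, 0, 0, 1]
    - [0, 0, -30, 0, 0, 0, 1]
    - [0, 0, -30, 0, 0, 0, 1]
    - [0, 0, -20, 0, 0, 0, 1]
    - [0, 0, 0, 0, 0, 0, 1]
    - [0, 0, 0, 0, 0, 0, 1]

```text
clock: 26.55
position: [0.631, 0.1271, 0.1684]
tcp_rot: [0.691, 0.723, 0.001, 0.0]
ft_force: [-0.4, 0.5, -0.7]
gripper_width: 0.003
gripper_force: 0.0
```

```bash
python3 -c "
from workcell import manip
print(manip.get_obs()['position'],manip.job_done())"
```

```text
the job is handed in; nothing more can be done
[0.63102231 0.12712955 0.16835358] None
```

The back left foot had no pad: it dropped about 5.7 mm lower than the other three. With the wedge under it, that corner stands firm at their height under a 9 N press; the load on the wedge is my estimate of 4–5 N from the push force. I handed the job in at about 27 s, and no verdict came back.

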